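Close up the cutting boards along the topping rail

TASK

Push the loose white cutting board, with the bowl riding on it, along the counter until its long back edge lies flush against the front of the topping rail and its end butts tight against the end of the fixed white board, so the two make one unbroken work surface. Only push it with the fingers: do not pick up or tilt the board, keep the bowl standing on it, and leave the shaker, the cup and the oil bottle where they are.

Things in the scene. Friction and masses are not known exactly. Their poses are not given: they have to be found in the camera images.
- rail: Topping rail: raised stainless frame with hanging pans, fixed, 1060 long, 260 deep, 58 high. Origin on the counter at the middle of its flat upright front face (the face towards the robot); its x axis points horizontally away from the robot, square to that face, into the rail; its y axis runs along the face to the left; z up. The front face is the plane x = 0 of this frame.
- board: The loose cutting board to push: white plastic slab, 170 (its x) by 240 (its y) by 18 thick, 0.5 to 0.85 kg, flat on the counter; with the bowl on it, it takes a level push of 4 to 12 N to slide and stops when the push stops. Origin at the centre of its underside; x points away from the robot to its long back edge (x = +85 mm), y along its length (ends at -120 and +120 mm), z up.
- board_left (a point): Left end (+y) of the loose board's back edge, at (85, 120, 9) mm in the board's frame.
- board_right (a point): Right end (-y) of the loose board's back edge, at (85, -120, 9) mm in the board's frame.
- fixed_board: The fixed white cutting board, screwed to the counter (four dark screw heads), 170 (its x) by 280 (its y) by 18 thick, axes parallel to the rail's, its back edge against the rail's front face. It lies to the left or to the right of the loose board. Origin at the centre of its underside; its ends are at y = -140 and +140 mm.
- bowl: Small steel bowl standing loose on the loose board, 90 in diameter, 40 high, 0.12 kg. Origin at the centre of its underside, 18 mm above the counter; z up.
- scale: Grey portion scale, fixed, on the side away from the fixed board: 160 (x) by 170 (y) by 44 high, axes parallel to the rail's. Origin at the centre of its underside on the counter.
- cup: Small open steel cup standing loose on the scale, 64 in diameter, 45 high. Origin at the centre of its underside.
- shaker: Aluminium shaker standing loose on the fixed board, 69 in diameter, 95 high. Origin at the centre of its underside.
- bottle: Yellow oil squeeze bottle with a white nozzle standing loose on the counter on the robot's side of the scale, 60 in diameter, 185 high. Origin at the centre of its underside.
There are look-alikes about, which are no part of the job. Leave any orange look-alike of the bowl alone.

How it is judged:
By the outcome, as a careful person would: the job done as asked, in the order asked, and still so for the second after the job is handed in, with the robot touching nothing.
It also fails if it takes over 58 s, if anything falls off the work surface, if the arm or the gripper's body presses on something with over 40 N, if the wrist force passes 120 N, or if a joint passes its speed limit or range.

ROBOT

A 6-joint arm with a two-finger parallel gripper is mounted at the origin on the work surface. World frame = base frame: x ahead of the robot, y to its left, z up, the work surface at z = 0. Lengths are in m, angles in rad, forces in N, time in s.
With the tool pointing down it reaches from about 0.375 to 0.975 m from the base axis. Payload 3.8 kg.
Tool frame: the origin (TCP) lies on the centre line of the jaws, within the pads' length; the fingertips stand 25 mm ahead of it and the grasp point (between the pads) lies 6 mm ahead of it; z points along the fingers, y is the direction in which the jaws open and shut (so a half turn about z gives the same grasp; the last joint's range is limited). The gripper opens to 85 mm and grips with 20 to 120 N. Pads are 22 mm wide; open, the fingers measure 114 mm over their backs; the gripper's body (76 mm by 85 mm) begins 54 mm behind the grasp point. The pads swing forward as they close: fully open they stand 13 mm farther back than shut.
Start: joints at [1.083, 0.264, 1.604, -0, 1.274, -0.037], TCP at [0.294, 0.608, 0.256] pointing down, gripper open.
Joint ranges: [-2.63, 2.63], [-0.94, 2.18], [0.31, 2.57], [-1.31, 4.45], [0, 2.66], [-2.55, 2.55]. Speed limits (rad/s): [2.57, 2.57, 3.14, 3.14, 3.14, 3.14].

INTERFACE

Orientations are given as a rotation vector (axis times angle).
In Python, from workcell import bot gives the robot as it stands.
- The arm moves only by the tool servo_tool, never from a script. Its argument "moves" is a list of rows, each a list of 3 entries, a list of its own where there are three numbers: the closure in counts, from 0 (fully open) to 255 (shut), then the shift along the tool's x, y, z in m, then the turn about the tool's z in rad. A call has exactly 8 rows; each row shifts and turns the pose as measured when the row begins, along the tool's axes as they then stand; what a row does not reach is not made up. A row lasts 1/12 s, in which the tool goes at most 41.7 mm and 7.16 degrees, less where a joint would pass 70% of its speed; a pose out of reach is approached as far as the arm can. A call is refused whole if a number of a shift passes 0.0417 or a number of a turn 0.125, either way. A call with a gripper value outside its range is refused whole. The fingers move at their own pace and stop on an object; "newtons" is the grip in N (left out, the last holds). Time passes only in rows, so rows that do not move let the fingers close, or fill a call up. It gives the time, the measured TCP pose, the force and the opening at its end, in the units of the state.
- bot.read_state(): the state, without advancing time (a new reading comes with each control period).
- bot.read_camera(name): name is "scene" or "side" or "wrist"; returns a dict with "pixels" (384x512x3 uint8, red, green, blue), "depth" (384x512 float32, m along the optical axis (not along the pixel's ray), 0 where there is no reading), "intrinsics" (3x3 intrinsics, pixels), "R" (3x3) and "t" (3): a world point X has camera coordinates R X + t. Camera axes: x right, y down, z forward; pixel columns grow to the right and rows downward; lengths in m; the calibration is good to about 2 mm. A picture is of the moment at which its call begins.
- bot.finish_job(): hands the job in, once; it reports no verdict.
The state is a dict: "time": time; "q": joint angles; "joint_vel": joint speeds; "joint_torque": joint torques, N m; "tool_pos": TCP position; "tcp_rot": TCP orientation; "wrist_force": force on the tool from outside, world axes, zero at the start; "torque": the same for the moment, N m; "width": opening from 0.0 (shut) to 1.0 (fully open).
Only numpy, scipy, OpenCV 4.12 (cv2) and the standard library are available. Lean on these libraries where they do the work, as an engineer would, in place of code of your own. Each camera call takes 0.05 s, during which the arm holds its last target.

## Working session

There is one attempt and no reset: what is moved stays moved. The work goes in short steps, Python scripts to look and compute and a tool call to move; the robot and the scene stay as the last step left them, time stands still between calls to the robot, and variables do not carry over. Pictures are saved under pics/ and viewed, and the job is handed in when it is done.

Besides the shell and the picture viewer there is one more tool, called as a command line: name --argument value ..., lists and objects as JSON in quotes. servo_tool: Moves the arm, as the interface text tells. Its arguments: {"type":"object","properties":{"moves":{"type":"array","items":{"type":"array"}},"newtons":{"type":"number"}},"required":["moves"]}

```bash
mkdir -p pics; ls; cat > h.py <<'E'
import numpy as np,cv2
from workcell import bot
def grab(n,tag):
    c=bot.read_camera(n); cv2.imwrite(f'pics/{tag}.png',c['pixels'][:,:,::-1]); 
    np.savez(f'{tag}.npz',**{k:np.asarray(v) for k,v in c.items()}); return c
def load(tag): return dict(np.load(f'{tag}.npz'))
def ray(c,uv,z):
    uv=np.atleast_2d(uv).astype(float)
    d=np.linalg.inv(c['intrinsics'])@np.c_[uv,np.ones(len(uv))].T
    R,t=np.array(c['R']),np.array(c['t']); o=-R.T@t; d=(R.T@d).T
    s=(z-o[2])/d[:,2]; return o+s[:,None]*d
def cloud(c):
    h,w=c['depth'].shape; u,v=np.meshgrid(np.arange(w),np.arange(h))
    D=c['depth']; K=np.array(c['intrinsics'])
    P=np.stack([(u-K[0,2])/K[0,0]*D,(v-K[1,2])/K[1,1]*D,D],-1)
    return (P-np.array(c['t']))@np.array(c['R'])
E
python3 - <<'E'
from h import *
for n in ['scene','side','wrist']:
    c=grab(n,n+'0'); print(n, -np.array(c['R']).T@c['t'], np.array(c['R'])[2])
s=bot.read_state(); print(s)
E
```

```text
pics
scene [1.10394448 0.28640277 1.07794797] [-0.47720739 -0.23019952 -0.84810452]
side [ 0.01865106 -0.53490306  0.67607925] [ 0.54618766  0.54532729 -0.63584368]
wrist [0.22039125 0.64327463 0.37282104] [ 0.28619701 -0.14177106 -0.94762452]
{'time': 0.15, 'q': array([ 1.08308320e+00,  2.64591361e-01,  1.60505195e+00, -3.95565427e-05,
        1.27375713e+00, -3.69316468e-02]), 'joint_vel': array([-3.17302839e-05, -1.82253891e-03, -3.80424176e-03, -1.63921802e-03,
        1.02393015e-04,  1.05569621e-03]), 'joint_torque': array([-2.40792460e-04, -5.15903950e+01, -3.67958415e+01, -1.45274234e-04,
        8.03801551e-03, -1.33100605e-05]), 'tool_pos': array([0.29385693, 0.60708245, 0.25524495]), 'tcp_rot': array([-7.01991203e-01, -3.06171345e+00,  2.75753365e-03]), 'wrist_force': array([ 0.04411639,  0.43003916, -0.19847612]), 'torque': array([ 0.02906508,  0.03571071, -0.00635309]), 'width': 0.998562729341525}
```

View pics/scene0.png

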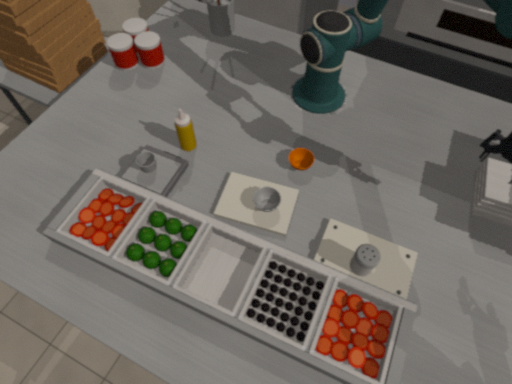

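View pics/side0.png

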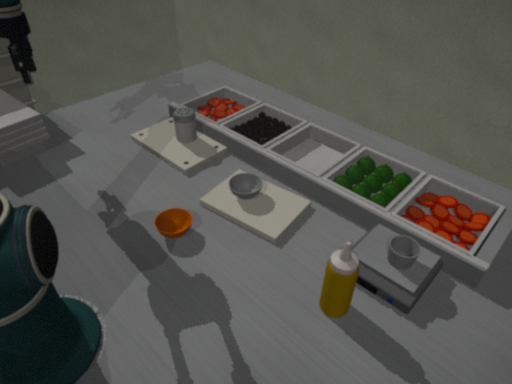

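View pics/wrist0.png

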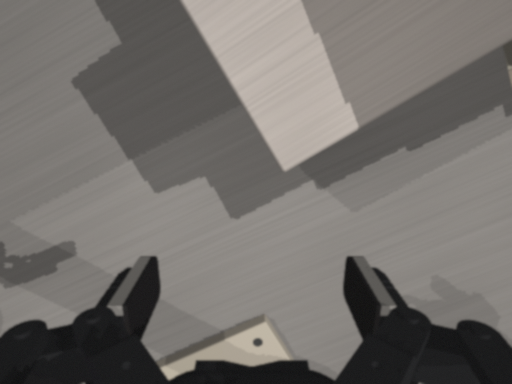

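The loose board, holding the steel bowl, is at scene (257,203) and side (256,203). The fixed board with screws and shaker is at scene (366,258), on the +y side. The bowl-like things are steel on the board at scene (267,200), orange on the counter at (300,159), and the cup on the scale at (145,160). The steel one riding on the board is the bowl meant.

```bash
cat > m.py <<'E'
from h import *
import sys
def boards(c,tag):
    im=c['pixels']; P=cloud(c); hsv=cv2.cvtColor(im,cv2.COLOR_RGB2HSV)
    r=im[...,0].astype(int)-im[...,2]
    m=((r>14)&(im.min(-1)>110)&(P[...,2]>0.008)&(P[...,2]<0.026)&(P[...,0]>0.3)&(c['depth']>0)).astype(np.uint8)*255
    m=cv2.morphologyEx(m,cv2.MORPH_OPEN,np.ones((3,3)))
    cs,_=cv2.findContours(m,cv2.RETR_EXTERNAL,cv2.CHAIN_APPROX_NONE)
    out=[]
    for k in cs:
        if cv2.contourArea(k)<800: continue
        hull=cv2.convexHull(k)[:,0]
        W=ray(c,hull,0.018)[:,:2]
        rc=cv2.minAreaRect((W*1000).astype(np.float32))
        out.append(rc); print(tag,'area',cv2.contourArea(k),'cen mm',np.round(rc[0],1),'size',np.round(rc[1],1),'ang',round(rc[2],2))
        print(np.round(cv2.boxPoints(rc)).tolist())
    cv2.imwrite(f'pics/mask_{tag}.png',m)
    return out
if __name__=='__main__':
    for t in sys.argv[1:]:
        boards(load(t),t)
E
python3 m.py scene0 side0
python3 - <<'E'
from h import *
a=cv2.imread('pics/scene0.png')[120:380,40:430];cv2.imwrite('pics/crop_s.png',cv2.resize(a,None,fx=2,fy=2,interpolation=cv2.INTER_CUBIC))
b=cv2.imread('pics/side0.png')[50:330,120:512];cv2.imwrite('pics/crop_d.png',cv2.resize(b,None,fx=2,fy=2,interpolation=cv2.INTER_CUBIC))
E
```

```text
scene0 area 2719.5 cen mm [583.3 391.1] size [153.3 279.2] ang 2.49
[[501.0, 527.0], [513.0, 248.0], [666.0, 255.0], [654.0, 534.0]]
scene0 area 3233.5 cen mm [567.   14.2] size [171.8 239.3] ang 9.81
[[462.0, 117.0], [503.0, -118.0], [672.0, -89.0], [631.0, 147.0]]
```

View pics/mask_scene0.png

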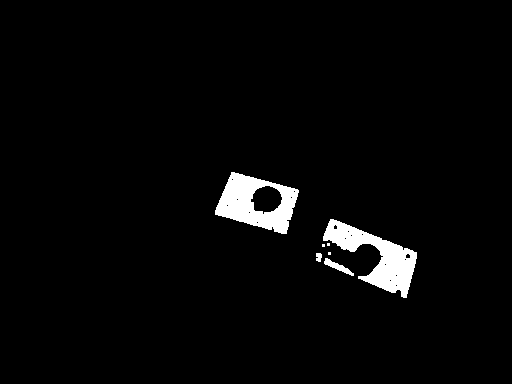

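View pics/crop_s.png

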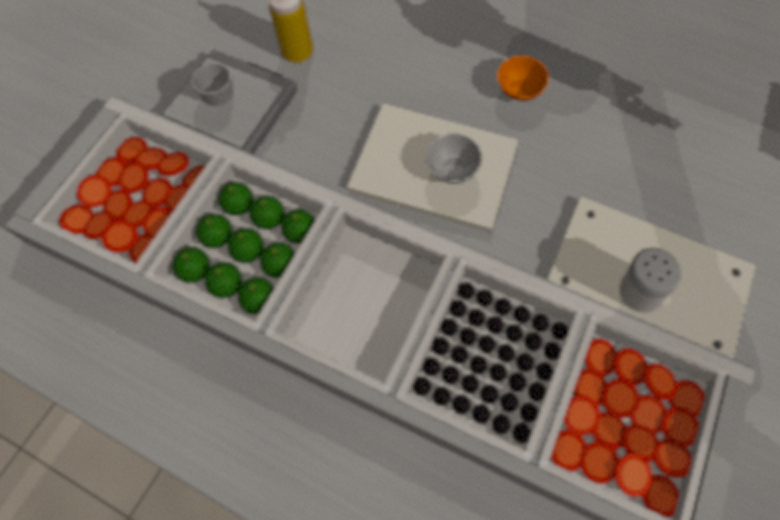

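View pics/crop_d.png

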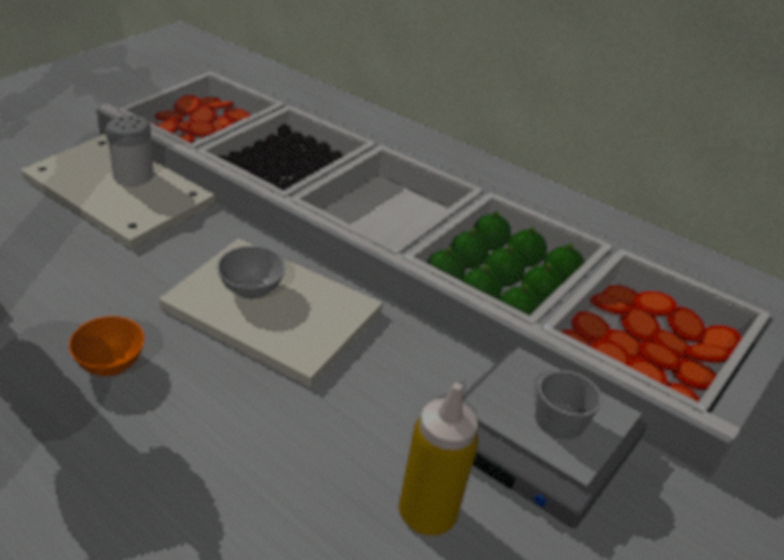

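```bash
python3 - <<'E'
import re
s=open('m.py').read()
s=s.replace("(r>14)&(im.min(-1)>110)","(r>(14 if 'scene' in tag else 8))&(im.min(-1)>(110 if 'scene' in tag else 85))")
open('m.py','w').write(s)
from h import *
c=load('side0');print(c['pixels'][205,280],c['pixels'][230,150],c['pixels'][150,160])
P=cloud(c);print(P[205,280],P[230,150],P[150,160])
for t in ['scene0','side0']:
    c=load(t);P=cloud(c)
    # rail top points
    m=(P[...,2]>0.05)&(P[...,2]<0.065)&(P[...,0]>0.55)&(c['depth']>0)&(P[...,1]<.7)
    Q=P[m]; pts=[]
    for y in np.arange(-.4,.58,.03):
        q=Q[abs(Q[:,1]-y)<.006]
        if len(q)>2: pts.append((y,np.sort(q[:,0])[:3].mean()))
    pts=np.array(pts);print(t,np.round(pts*1000).astype(int).tolist())
    # face points
    m=(P[...,2]>0.02)&(P[...,2]<0.05)&(P[...,0]>0.6)&(P[...,0]<.75)&(c['depth']>0)
    print('face n',m.sum())
    if m.sum()>100 and t=='side0':
        q=P[m];
        for it in range(6):
            f=np.polyfit(q[:,1],q[:,0],1);r=q[:,0]-np.polyval(f,q[:,1]);q=q[abs(r)<max(.004,2*r.std())]
        print('face fit',f,len(q),r.std())
E
python3 m.py scene0 side0
```

```text
[146 144 132] [96 97 96] [130 126 116]
[ 0.59445116 -0.04745022  0.02130637] [0.31207606 0.12086183 0.00361592] [0.51831346 0.38448736 0.01773196]
scene0 [[-400, 713], [-370, 603], [-340, 617], [-310, 709], [-280, 708], [-250, 706], [-220, 706], [-190, 704], [-160, 703], [-130, 700], [-100, 699], [-70, 698], [-40, 697], [-10, 695], [20, 594], [50, 605], [80, 574], [110, 691], [140, 688], [170, 686], [200, 686], [230, 686], [260, 684], [290, 683], [320, 680], [350, 626], [380, 652], [410, 641], [440, 675], [470, 673], [500, 672], [530, 670], [560, 679]]
face n 3888
side0 [[-400, 709], [-370, 600], [-340, 607], [-310, 705], [-280, 704], [-250, 703], [-220, 701], [-190, 700], [-160, 699], [-130, 697], [-100, 696], [-70, 694], [-40, 694], [-10, 693], [20, 589], [50, 600], [80, 552], [110, 687], [140, 685], [170, 685], [200, 684], [230, 682], [260, 680], [290, 680], [320, 679], [350, 608], [380, 587], [410, 650], [440, 769], [470, 900], [500, 674], [530, 669], [560, 681]]
face n 5167
face fit [-9.49761674e-06  6.69851584e-01] 5096 0.037049470328756585
scene0 area 2719.5 cen mm [583.3 391.1] size [153.3 279.2] ang 2.49
[[501.0, 527.0], [513.0, 248.0], [666.0, 255.0], [654.0, 534.0]]
scene0 area 3233.5 cen mm [567.   14.2] size [171.8 239.3] ang 9.81
[[462.0, 117.0], [503.0, -118.0], [672.0, -89.0], [631.0, 147.0]]
side0 area 3048.5 cen mm [562.9  13.3] size [172.7 239.9] ang 9.6
[[458.0, 117.0], [498.0, -119.0], [668.0, -91.0], [628.0, 146.0]]
side0 area 1981.5 cen mm [587.7 391.6] size [171.6 281.2] ang 2.62
[[496.0, 528.0], [508.0, 247.0], [680.0, 255.0], [667.0, 536.0]]
```

View pics/mask_side0.png

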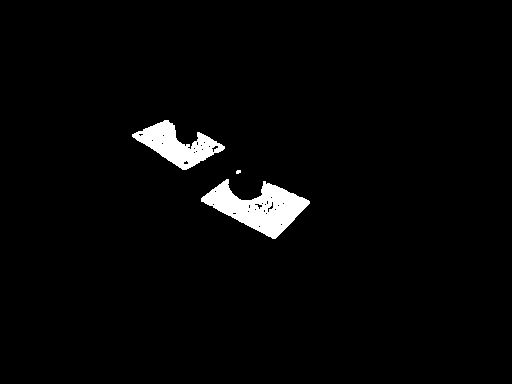

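```bash
python3 - <<'E'
from h import *
th=np.radians(2.55)
def rf(p): return p[...,0]*np.cos(th)+p[...,1]*np.sin(th), -p[...,0]*np.sin(th)+p[...,1]*np.cos(th)
for t in ['scene0','side0']:
    c=load(t);P=cloud(c);im=c['pixels'].astype(int)
    X,Y=rf(P)
    v=c['depth']>0
    # scale top
    m=v&(abs(P[...,2]-.044)<.006)&(Y<-.12)&(Y>-.5)&(X<.69)&(X>.3)
    n,l,s,cc=cv2.connectedComponentsWithStats(cv2.morphologyEx(m.astype(np.uint8),cv2.MORPH_OPEN,np.ones((3,3))))
    for i in range(1,n):
        if s[i,4]>60:
            k=l==i; print(t,'scale?',s[i],'X',np.percentile(X[k],[1,99]).round(3),'Y',np.percentile(Y[k],[1,99]).round(3))
    # bottle (yellow)
    m=v&(im[...,0]-im[...,2]>70)&(abs(im[...,0]-im[...,1])<70)&(im[...,1]>im[...,0]*.6)&(Y<-.1)&(P[...,0]>.2)&(P[...,2]>.02)
    print('bottle n',m.sum(),'X',np.percentile(X[m],[2,98]).round(3),'Y',np.percentile(Y[m],[2,98]).round(3),'z',P[...,2][m].max())
    # cup: above .05 at scale
    m=v&(P[...,2]>.07)&(P[...,2]<.1)&(Y<-.2)&(Y>-.5)&(X>.5)&(X<.69)
    print('cup n',m.sum(),'X',np.percentile(X[m],[2,98]).round(3),'Y',np.percentile(Y[m],[2,98]).round(3))
    m=v&(P[...,2]>.045)&(P[...,2]<.065)&(Y<.12)&(Y>-.12)&(X>.45)&(X<.67)
    print('bowl n',m.sum(),'X',np.percentile(X[m],[2,98]).round(3),'Y',np.percentile(Y[m],[2,98]).round(3))
    m=v&(P[...,2]>.085)&(P[...,2]<.1)&(Y<.55)&(Y>.2)&(X>.45)&(X<.68)
    print('shaker n',m.sum(),'X',np.percentile(X[m],[2,98]).round(3),'Y',np.percentile(Y[m],[2,98]).round(3))
s=bot.read_state()
from scipy.spatial.transform import Rotation as R
print(R.from_rotvec(s['tcp_rot']).as_matrix().round(3))
E
```

```text
scene0 scale? [ 123  154   58   39 1111] X [0.556 0.684] Y [-0.447 -0.3  ]
bottle n 454 X [0.169 0.48 ] Y [-1.138 -0.309] z 0.25840765924694564
cup n 179 X [0.583 0.642] Y [-0.42  -0.359]
bowl n 182 X [0.521 0.607] Y [-0.019  0.063]
shaker n 44 X [0.644 0.672] Y [0.325 0.385]
side0 scale? [ 353  224   87   69 2320] X [0.554 0.682] Y [-0.449 -0.301]
side0 scale? [324 298  25  10  88] X [0.419 0.445] Y [-0.369 -0.329]
bottle n 1008 X [0.419 0.439] Y [-0.367 -0.32 ] z 0.12975078193691766
cup n 505 X [0.58  0.641] Y [-0.419 -0.361]
bowl n 343 X [0.521 0.605] Y [-0.021  0.063]
shaker n 87 X [0.603 0.659] Y [0.324 0.366]
[[-0.9    0.436 -0.001]
 [ 0.436  0.9   -0.002]
 [ 0.    -0.002 -1.   ]]
```

```bash
python3 - <<'E'
from h import *
th=np.radians(2.55)
for t in ['scene0','side0']:
    c=load(t);P=cloud(c);im=c['pixels'].astype(int)
    X=P[...,0]*np.cos(th)+P[...,1]*np.sin(th);Y=-P[...,0]*np.sin(th)+P[...,1]*np.cos(th)
    m=(c['depth']>0)&(im[...,0]-im[...,2]>80)&(Y>-.1)&(X<.5)&(X>.2)&(Y<.4)
    print('orange n',m.sum(),'X',np.percentile(X[m],[1,99]).round(3),'Y',np.percentile(Y[m],[1,99]).round(3),P[...,2][m].max())
def W(X,Y): return np.round([X*np.cos(th)-Y*np.sin(th),X*np.sin(th)+Y*np.cos(th)],4)
print(W(.57,-.19))
E
```

```text
orange n 426 X [0.315 0.401] Y [0.017 0.097] 0.043593026180723506
orange n 642 X [0.315 0.398] Y [0.018 0.101] 0.04404049271242666
[ 0.5779 -0.1645]
```

servo_tool --moves '[[0, [0, 0, 0], 0.119], [0, [0, 0, 0], 0.119], [0, [0, 0, 0], 0.119], [0, [0, 0, 0], 0.119], [0, [0, 0, 0], 0.119], [0, [0, 0, 0], 0.119], [0, [0, 0, 0], 0.119], [0, [0, 0, 0], 0.119]]'

```text
time: 0.82
tool_pos: [0.2927, 0.6049, 0.2504]
tcp_rot: [2.076, 2.355, -0.015]
wrist_force: [-0.6, 0.1, 0.6]
width: 0.998
```

```bash
cat > st.py <<'E'
from h import *
import sys
from scipy.spatial.transform import Rotation as Ro
s=bot.read_state();M=Ro.from_rotvec(s['tcp_rot']).as_matrix()
print('t',round(s['time'],2),'pos',(s['tool_pos']*1000).round(1),'F',s['wrist_force'].round(1),'w',round(s['width'],3),'yaw(tool y) deg',np.degrees(np.arctan2(M[1,1],M[0,1])).round(2),'q',s['q'].round(2))
if len(sys.argv)>2:
    g=np.array([float(a) for a in sys.argv[1:4]])/1000
    print('tool delta mm',(M.T@(g-s['tool_pos'])*1000).round(1))
E
python3 st.py 590 -134 150
```

```text
t 0.82 pos [292.7 604.9 250.4] F [-0.6  0.1  0.6] w 0.998 yaw(tool y) deg 7.19 q [ 1.08  0.27  1.61 -0.    1.27  0.96]
tool delta mm [-769.5  203.   105.4]
```

servo_tool --moves '[[0, [-0.038, 0.01, 0], 0], [0, [-0.038, 0.01, 0], 0], [0, [-0.038, 0.01, 0], 0], [0, [-0.038, 0.01, 0], 0], [0, [-0.038, 0.01, 0], 0], [0, [-0.038, 0.01, 0], 0], [0, [-0.038, 0.01, 0], 0], [0, [-0.038, 0.01, 0], 0]]'

```text
time: 1.48
tool_pos: [0.4079, 0.3079, 0.2468]
tcp_rot: [-2.07, -2.363, 0.021]
wrist_force: [1.0, -0.5, -0.3]
width: 1.0
```

servo_tool --moves '[[0, [-0.038, 0.01, 0], 0], [0, [-0.038, 0.01, 0], 0], [0, [-0.038, 0.01, 0], 0], [0, [-0.038, 0.01, 0], 0], [0, [-0.038, 0.01, 0], 0], [0, [-0.038, 0.01, 0], 0], [0, [-0.038, 0.01, 0], 0], [0, [-0.038, 0.01, 0], 0]]'

```text
time: 2.15
tool_pos: [0.5279, 0.0014, 0.2479]
tcp_rot: [2.069, 2.364, -0.02]
wrist_force: [-0.2, 1.1, -0.0]
width: 0.999
```

```bash
python3 st.py 590 -134 100
```

```text
t 2.15 pos [527.9   1.4 247.9] F [-0.2  1.1 -0. ] w 0.999 yaw(tool y) deg 7.62 q [-0.04 -0.    1.92 -0.01  1.23 -0.17]
tool delta mm [-141.1   45.   148.7]
```

servo_tool --moves '[[0, [-0.035, 0.011, 0], -0.018], [0, [-0.035, 0.011, 0], -0.018], [0, [-0.035, 0.011, 0], 0], [0, [-0.035, 0.011, 0.01], 0], [0, [-0.005, 0.002, 0.034], 0], [0, [0, 0, 0.034], 0], [0, [0, 0, 0.034], 0], [0, [0, 0, 0.034], 0]]'

```text
time: 2.82
tool_pos: [0.6077, -0.1584, 0.1087]
tcp_rot: [2.023, 2.372, -0.007]
wrist_force: [1.1, -0.2, -0.7]
width: 1.002
```

```bash
python3 st.py 590 -134 40; python3 - <<'E'
from h import *
for n in ['scene','side','wrist']: grab(n,n+'1')
b=cv2.imread('pics/side1.png')[130:330,150:410];cv2.imwrite('pics/crop_d1.png',cv2.resize(b,None,fx=3,fy=3,interpolation=cv2.INTER_CUBIC))
E
```

```text
t 2.82 pos [ 607.7 -158.4  108.7] F [ 1.1 -0.2 -0.7] w 1.002 yaw(tool y) deg 9.1 q [-0.29  0.29  1.86 -0.02  0.97 -0.44]
tool delta mm [ 28.3 -14.5  67.9]
```

View pics/crop_d1.png

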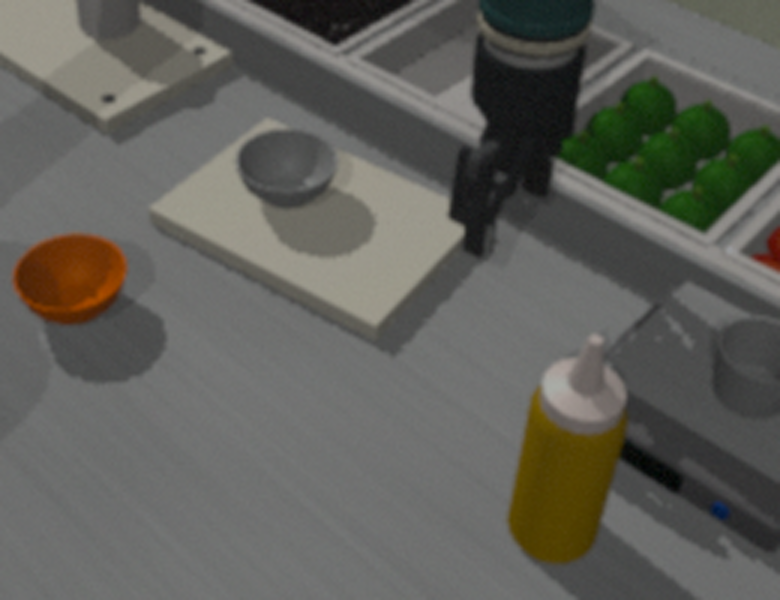

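View pics/wrist1.png

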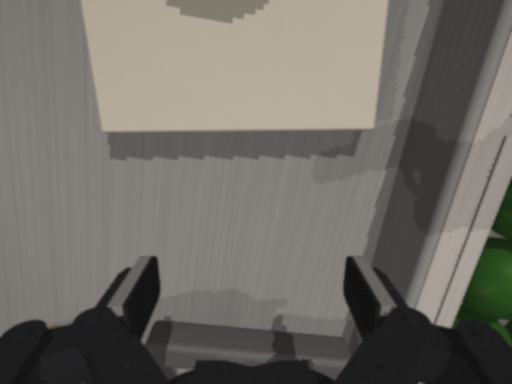

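The wrist view shows both open fingertips parallel to the board's right end (edge at row 130, columns 103–375), with clear counter between. I'll descend behind it.

servo_tool --moves '[[0, [0.01, -0.007, 0.02], -0.01], [0, [0.005, -0.005, 0.02], 0], [0, [0, -0.002, 0.02], 0], [0, [0, 0, 0.01], 0], [0, [0, 0, 0.006], 0], [0, [0, 0, 0], 0], [0, [0, 0, 0], 0], [0, [0, 0, 0], 0]]'

```text
time: 3.63
tool_pos: [0.6029, -0.1473, 0.0473]
tcp_rot: [1.996, 2.373, 0.006]
wrist_force: [-1.2, -0.2, 0.6]
width: 1.002
```

```bash
python3 st.py 590 -134 25; python3 - <<'E'
from h import *
for n in ['side']: grab(n,n+'2')
b=cv2.imread('pics/side2.png')[150:290,230:410];cv2.imwrite('pics/crop_d2.png',cv2.resize(b,None,fx=4,fy=4,interpolation=cv2.INTER_CUBIC))
E
```

```text
t 3.63 pos [ 602.9 -147.3   47.3] F [-1.2 -0.2  0.6] w 1.002 yaw(tool y) deg 9.88 q [-0.27  0.35  1.92 -0.02  0.84 -0.43]
tool delta mm [ 15.9 -11.1  21.6]
```

View pics/crop_d2.png

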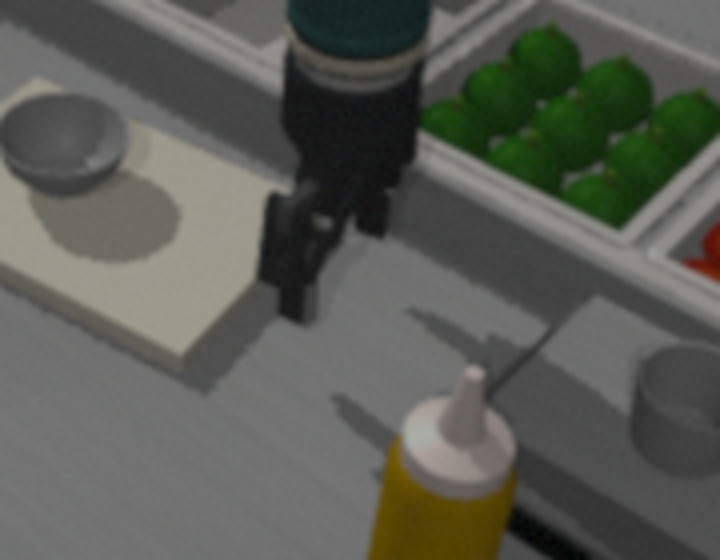

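```bash
python3 - <<'E'
from h import *
c=load('side2');P=cloud(c);im=c['pixels']
m=(im.max(-1)<60)&(c['depth']>0)&(abs(P[...,0]-.59)<.12)&(abs(P[...,1]+.15)<.06)
v,u=np.nonzero(m)
sel=(u>290)&(u<312)&(v>205)&(v<235)
q=P[v[sel],u[sel]];o=np.argsort(v[sel])
for i in o[::6]: print(u[sel][i],v[sel][i],(q[i]*1000).round())
E
```

```text
296 206 [ 532. -146.  119.]
302 206 [ 533. -161.  127.]
308 206 [ 548. -167.  122.]
300 207 [ 534. -156.  120.]
306 207 [ 539. -168.  126.]
296 208 [ 531. -148.  114.]
302 208 [ 540. -157.  115.]
308 208 [ 562. -157.  101.]
298 209 [ 533. -151.  112.]
304 209 [ 535. -166.  121.]
310 209 [ 563. -162.  101.]
300 210 [ 534. -157.  113.]
306 210 [ 540. -168.  116.]
295 211 [ 531. -146.  104.]
301 211 [ 534. -160.  111.]
307 211 [ 546. -167.  109.]
296 212 [ 530. -150.  104.]
302 212 [ 533. -164.  112.]
308 212 [ 558. -161.   94.]
297 213 [ 533. -150.  100.]
303 213 [ 532. -167.  111.]
309 213 [ 557. -165.   95.]
298 214 [ 537. -150.   94.]
304 214 [ 535. -168.  108.]
310 214 [ 561. -165.   89.]
299 215 [ 540. -151.   89.]
305 215 [ 536. -170.  105.]
295 216 [ 527. -150.   94.]
301 216 [ 542. -155.   88.]
308 216 [ 553. -166.   89.]
298 217 [ 531. -155.   92.]
304 217 [ 533. -170.  102.]
295 218 [ 530. -148.   85.]
301 218 [ 532. -163.   94.]
307 218 [ 551. -166.   84.]
298 219 [ 528. -158.   90.]
304 219 [ 534. -170.   94.]
296 220 [ 596. -102.    5.]
302 220 [ 531. -167.   91.]
308 220 [ 554. -167.   77.]
304 221 [ 535. -170.   88.]
300 222 [ 548. -150.   63.]
306 222 [ 555. -162.   66.]
304 223 [ 549. -161.   66.]
302 224 [ 549. -155.   59.]
300 225 [ 547. -152.   55.]
306 225 [ 557. -161.   55.]
304 226 [ 550. -161.   57.]
302 227 [ 552. -154.   47.]
301 228 [ 549. -154.   46.]
302 229 [ 550. -157.   43.]
```

servo_tool --moves '[[0, [0, -0.006, 0.012], 0], [0, [0, -0.004, 0.01], 0], [0, [0, 0, 0.006], 0], [0, [0, 0, 0.003], 0], [0, [0, 0, 0], 0], [0, [0, 0, 0], 0], [0, [0, 0, 0], 0], [0, [0, 0, 0], 0]]'

```text
time: 4.35
tool_pos: [0.5945, -0.1508, 0.0146]
tcp_rot: [1.995, 2.37, 0.007]
wrist_force: [0.8, 0.2, -0.1]
width: 0.996
```

```bash
python3 st.py 590 -134 19
```

```text
t 4.35 pos [ 594.5 -150.8   14.6] F [ 0.8  0.2 -0.1] w 0.996 yaw(tool y) deg 9.85 q [-0.28  0.38  1.95 -0.02  0.77 -0.44]
tool delta mm [17.1 -1.4 -4.9]
```

servo_tool --moves '[[0, [0.008, 0, -0.003], 0], [0, [0.008, 0, 0], 0], [0, [0.008, 0, 0], 0], [0, [0.006, 0, 0], 0], [0, [0.005, 0, 0], 0], [0, [0.005, 0, 0], 0], [0, [0.005, 0, 0], 0], [0, [0.005, 0, 0], 0]]'

```text
time: 5.02
tool_pos: [0.5871, -0.0983, 0.0182]
tcp_rot: [1.989, 2.367, 0.008]
wrist_force: [-0.1, -4.2, 0.1]
width: 0.999
```

```bash
python3 st.py 571 -7 17; python3 - <<'E'
from h import *
for n in ['wrist']: grab(n,n+'3')
E
```

```text
t 5.02 pos [587.1 -98.3  18.2] F [-0.1 -4.2  0.1] w 0.999 yaw(tool y) deg 9.95 q [-0.2   0.34  1.99 -0.03  0.76 -0.35]
tool delta mm [92.7 -0.1 -2.1]
```

View pics/wrist3.png

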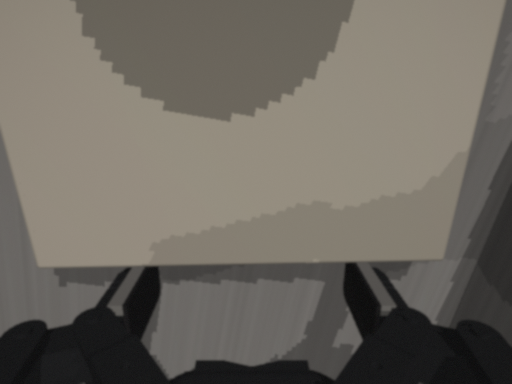

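servo_tool --moves '[[0, [0.006, 0, 0], 0.01], [0, [0.006, 0, 0], 0.01], [0, [0.006, 0, 0], 0.01], [0, [0.006, 0, 0], 0.01], [0, [0.006, 0, 0], 0.01], [0, [0.006, 0, 0], 0.01], [0, [0.006, 0, 0], 0.01], [0, [0.004, 0, 0], 0.01]]'

```text
time: 5.73
tool_pos: [0.5803, -0.0509, 0.0181]
tcp_rot: [2.086, 2.279, 0.006]
wrist_force: [-1.1, -5.9, 1.8]
width: 0.999
```

```bash
python3 st.py 571 -7 17; python3 - <<'E'
from h import *
for n in ['wrist','scene']: grab(n,n+'4')
E
python3 m.py scene4
```

```text
t 5.73 pos [580.3 -50.9  18.1] F [-1.1 -5.9  1.8] w 0.999 yaw(tool y) deg 5.1 q [-0.12  0.33  2.02 -0.04  0.75 -0.18]
tool delta mm [44.6 -5.4 -0.7]
scene4 area 3168.5 cen mm [583.3 391. ] size [153.6 279.1] ang 2.56
[[500.0, 527.0], [513.0, 248.0], [666.0, 255.0], [654.0, 534.0]]
scene4 area 3382.0 cen mm [568.5  80.1] size [171.7 240.4] ang 5.18
[[472.0, 192.0], [494.0, -47.0], [665.0, -32.0], [643.0, 208.0]]
```

View pics/wrist4.png

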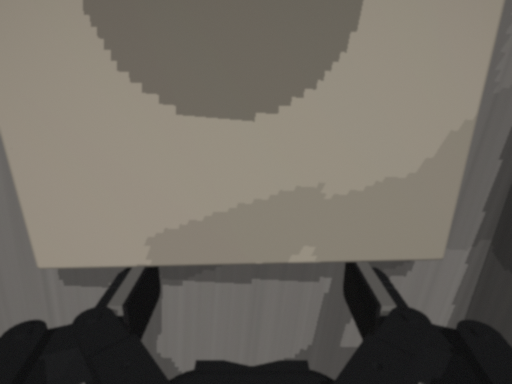

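View pics/scene4.png

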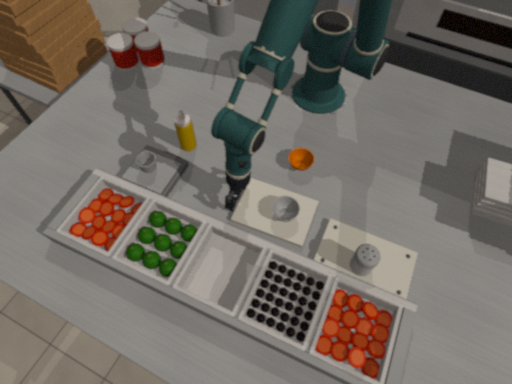

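servo_tool --moves '[[0, [0.006, 0, 0], 0.007], [0, [0.006, 0, 0], 0.007], [0, [0.006, 0, 0], 0.007], [0, [0.006, 0, 0], 0.007], [0, [0.006, 0, 0], 0.007], [0, [0.006, 0, 0], 0.006], [0, [0.004, 0, 0], 0.004], [0, [0.002, 0, 0], 0]]'

```text
time: 6.5
tool_pos: [0.5779, -0.0102, 0.0179]
tcp_rot: [2.138, 2.227, 0.004]
wrist_force: [0.6, -4.9, 1.6]
width: 0.993
```

```bash
python3 st.py 571 -7 17; python3 - <<'E'
from h import *
for n in ['scene','side']: grab(n,n+'5')
E
python3 m.py scene5 side5
```

```text
t 6.5 pos [577.9 -10.2  17.9] F [ 0.6 -4.9  1.6] w 0.993 yaw(tool y) deg 2.39 q [-0.04  0.32  2.03 -0.05  0.75 -0.05]
tool delta mm [ 3.5 -6.8  0.5]
scene5 area 3256.5 cen mm [583.3 391.1] size [153.6 279.3] ang 2.56
[[500.0, 527.0], [513.0, 248.0], [666.0, 255.0], [654.0, 534.0]]
scene5 area 3482.5 cen mm [572.6 120.7] size [171.9 239.9] ang 2.39
[[482.0, 237.0], [492.0, -3.0], [663.0, 4.0], [653.0, 244.0]]
side5 area 3729.0 cen mm [579.5 265.1] size [546.7 197.3] ang 86.09
[[462.0, -1.0], [659.0, -14.0], [697.0, 531.0], [500.0, 545.0]]
```

servo_tool --moves '[[0, [-0.012, 0, 0], 0], [0, [-0.012, 0, 0], 0], [0, [-0.006, 0, -0.025], 0], [0, [0, 0, -0.036], 0], [0, [0, 0, -0.036], 0], [0, [0, 0, -0.03], 0.1], [0, [0, 0, 0], 0.12], [0, [0, 0, 0], 0.12]]'

```text
time: 7.27
tool_pos: [0.5701, -0.0406, 0.1464]
tcp_rot: [2.51, 1.822, 0.014]
wrist_force: [-0.1, -0.5, -0.6]
width: 0.999
```

servo_tool --moves '[[0, [0, 0, 0], 0.12], [0, [0, 0, 0], 0.12], [0, [0, 0, 0], 0.12], [0, [0, 0, 0], 0.12], [0, [0, 0, 0], 0.12], [0, [0, 0, 0], 0.12], [0, [0, 0, 0], 0.12], [0, [0, 0, 0], 0.12]]'

```text
time: 7.93
tool_pos: [0.5704, -0.0475, 0.1476]
tcp_rot: [3.09, 0.398, 0.049]
wrist_force: [0.1, -0.5, -0.0]
width: 1.0
```

```bash
python3 st.py 448 115 110; python3 - <<'E'
from h import *
for n in ['scene','side']: grab(n,n+'6')
E
python3 m.py scene6 side6
```

```text
t 7.93 pos [570.4 -47.5 147.6] F [ 0.1 -0.5 -0. ] w 1.0 yaw(tool y) deg -75.35 q [-0.12  0.14  1.96 -0.02  1.    1.21]
tool delta mm [ -78.2 -189.2   30. ]
scene6 area 3333.0 cen mm [583.2 391.1] size [153.6 279.2] ang 2.53
[[500.0, 527.0], [513.0, 248.0], [666.0, 255.0], [654.0, 534.0]]
scene6 area 3481.0 cen mm [572.3 121.2] size [171.5 239.7] ang 2.31
[[482.0, 238.0], [492.0, -2.0], [663.0, 5.0], [653.0, 244.0]]
side6 area 4558.0 cen mm [579.8 266.8] size [547.9 196.8] ang 85.94
[[462.0, 0.0], [659.0, -13.0], [697.0, 533.0], [501.0, 547.0]]
```

servo_tool --moves '[[0, [-0.013, -0.031, 0], 0], [0, [-0.013, -0.031, 0], 0], [0, [-0.013, -0.031, 0], 0], [0, [-0.013, -0.031, 0], 0], [0, [-0.013, -0.031, 0], 0], [0, [-0.013, -0.031, 0], 0.05], [0, [0, 0, 0], 0.08], [0, [0, 0, 0], 0.07]]'

```text
time: 8.7
tool_pos: [0.4419, 0.1123, 0.1383]
tcp_rot: [3.12, 0.123, 0.054]
wrist_force: [-0.1, -0.2, 0.1]
width: 1.0
```

```bash
python3 st.py 448 115 60
```

```text
t 8.7 pos [441.9 112.3 138.3] F [-0.1 -0.2  0.1] w 1.0 yaw(tool y) deg -85.51 q [ 0.21 -0.07  2.2  -0.03  0.98  1.72]
tool delta mm [ 3.6 -3.8 78.4]
```

servo_tool --moves '[[0, [0, -0.003, 0.025], 0.02], [0, [0, 0, 0.025], 0.014], [0, [0, 0, 0.02], 0], [0, [0, 0, 0.01], 0], [0, [0, 0, 0], 0], [0, [0, 0, 0], 0], [0, [0, 0, 0], 0], [0, [0, 0, 0], 0]]'

```text
time: 9.37
tool_pos: [0.446, 0.1143, 0.0581]
tcp_rot: [3.124, 0.102, 0.062]
wrist_force: [0.2, 0.2, -0.9]
width: 1.002
```

```bash
python3 st.py 448 115 17; python3 - <<'E'
from h import *
for n in ['wrist','side']: grab(n,n+'7')
E
```

```text
t 9.37 pos [446.  114.3  58.1] F [ 0.2  0.2 -0.9] w 1.002 yaw(tool y) deg -86.26 q [ 0.21  0.06  2.25 -0.03  0.8   1.74]
tool delta mm [ 0.5 -1.3 41.1]
```

View pics/wrist7.png

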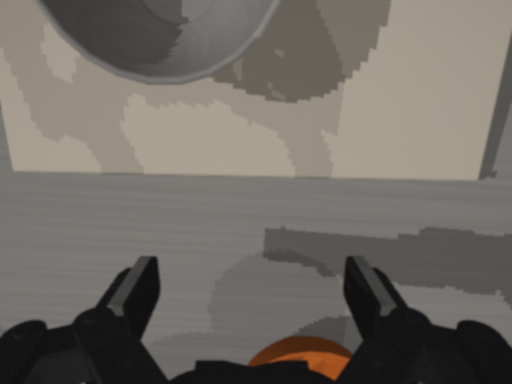

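View pics/side7.png

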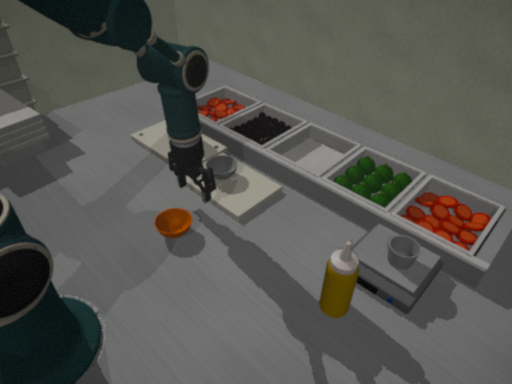

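servo_tool --moves '[[0, [0.002, 0, 0.014], 0.012], [0, [0.002, 0, 0.012], 0.01], [0, [0, 0, 0.007], 0], [0, [0, 0, 0.003], 0], [0, [0, 0, 0], 0], [0, [0, 0, 0], 0], [0, [0, 0, 0], 0], [0, [0, 0, 0], 0]]'

```text
time: 10.13
tool_pos: [0.457, 0.1152, 0.0272]
tcp_rot: [3.128, 0.07, 0.081]
wrist_force: [-0.4, -0.5, -1.1]
width: 1.003
```

```bash
python3 st.py 448 115 17
```

```text
t 10.13 pos [457.  115.2  27.2] F [-0.4 -0.5 -1.1] w 1.003 yaw(tool y) deg -87.44 q [ 0.21  0.13  2.25 -0.03  0.71  1.76]
tool delta mm [-9.5 -0.3  9.7]
```

servo_tool --moves '[[0, [0, 0, 0.006], 0], [0, [0, 0, 0.004], 0], [0, [0, 0, 0], 0], [0, [0.004, 0, 0], 0], [0, [0.004, 0, 0], 0], [0, [0.004, 0, 0], 0], [0, [0.003, 0, 0], 0], [0, [0.003, 0, 0], 0]]'

```text
time: 10.8
tool_pos: [0.4753, 0.1158, 0.0175]
tcp_rot: [3.127, 0.07, 0.076]
wrist_force: [-7.5, 0.4, 5.3]
width: 0.999
```

```bash
python3 st.py 505 115 17; python3 - <<'E'
from h import *
for n in ['wrist','scene']: grab(n,n+'8')
E
python3 m.py scene8
```

```text
t 10.8 pos [475.3 115.8  17.5] F [-7.5  0.4  5.3] w 0.999 yaw(tool y) deg -87.44 q [ 0.2   0.18  2.22 -0.03  0.7   1.75]
tool delta mm [29.6  2.1  1.9]
scene8 area 3461.5 cen mm [583.3 391. ] size [153.6 279.1] ang 2.56
[[500.0, 527.0], [513.0, 248.0], [666.0, 255.0], [654.0, 534.0]]
scene8 area 3474.5 cen mm [574.6 121.3] size [171.3 239.7] ang 2.67
[[483.0, 237.0], [495.0, -2.0], [666.0, 6.0], [655.0, 245.0]]
```

View pics/wrist8.png

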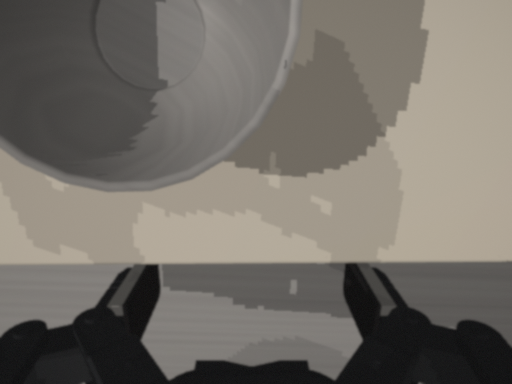

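servo_tool --moves '[[0, [0.003, 0, -0.002], 0], [0, [0.003, 0, 0], 0], [0, [0.003, 0, 0], 0], [0, [0.003, 0, 0], 0], [0, [0.003, 0, 0], 0], [0, [0.003, 0, 0], 0], [0, [0.002, 0, 0], 0], [0, [0.002, 0, 0], 0]]'

```text
time: 11.57
tool_pos: [0.488, 0.1158, 0.0182]
tcp_rot: [3.125, 0.071, 0.04]
wrist_force: [-6.6, -0.2, 6.0]
width: 0.997
```

```bash
python3 st.py 505 115 17; python3 - <<'E'
from h import *
for n in ['scene']: grab(n,n+'9')
E
python3 m.py scene9
```

```text
t 11.57 pos [488.  115.8  18.2] F [-6.6 -0.2  6. ] w 0.997 yaw(tool y) deg -87.41 q [ 0.2   0.21  2.18 -0.03  0.74  1.74]
tool delta mm [16.9  1.6  1.7]
scene9 area 3446.5 cen mm [583.3 391.1] size [153.6 279.2] ang 2.56
[[500.0, 527.0], [513.0, 248.0], [666.0, 255.0], [654.0, 534.0]]
scene9 area 3530.0 cen mm [586.4 121.6] size [171.1 239.7] ang 2.57
[[496.0, 237.0], [506.0, -2.0], [677.0, 6.0], [667.0, 245.0]]
```

servo_tool --moves '[[0, [0.003, 0, -0.001], 0], [0, [0.003, 0, 0], 0], [0, [0.003, 0, 0], 0], [0, [0.003, 0, 0], 0], [0, [0.003, 0, 0], 0], [0, [0.003, 0, 0], 0], [0, [0.002, 0, 0], 0], [0, [0.002, 0, 0], 0]]'

```text
time: 12.28
tool_pos: [0.5057, 0.1164, 0.0187]
tcp_rot: [3.124, 0.071, 0.016]
wrist_force: [-12.5, 0.3, 8.2]
width: 1.002
```

```bash
python3 st.py 505 115 17; python3 - <<'E'
from h import *
for n in ['scene','side']: grab(n,n+'10')
for n,b in [('scene10',(170,300,190,430)),('side10',(90,250,110,330))]:
    a=cv2.imread(f'pics/{n}.png')[b[0]:b[1],b[2]:b[3]];cv2.imwrite(f'pics/c_{n}.png',cv2.resize(a,None,fx=3.3,fy=3.3,interpolation=cv2.INTER_CUBIC))
E
python3 m.py scene10
```

```text
t 12.28 pos [505.7 116.4  18.7] F [-12.5   0.3   8.2] w 1.002 yaw(tool y) deg -87.41 q [ 0.19  0.24  2.13 -0.03  0.76  1.73]
tool delta mm [-0.8  1.4  1.8]
scene10 area 3460.0 cen mm [583.3 391. ] size [153.6 279.2] ang 2.57
[[500.0, 527.0], [513.0, 248.0], [666.0, 255.0], [654.0, 534.0]]
scene10 area 3200.0 cen mm [595.3 121.8] size [153.6 239.4] ang 2.53
[[513.0, 238.0], [524.0, -1.0], [677.0, 6.0], [667.0, 245.0]]
```

View pics/c_scene10.png

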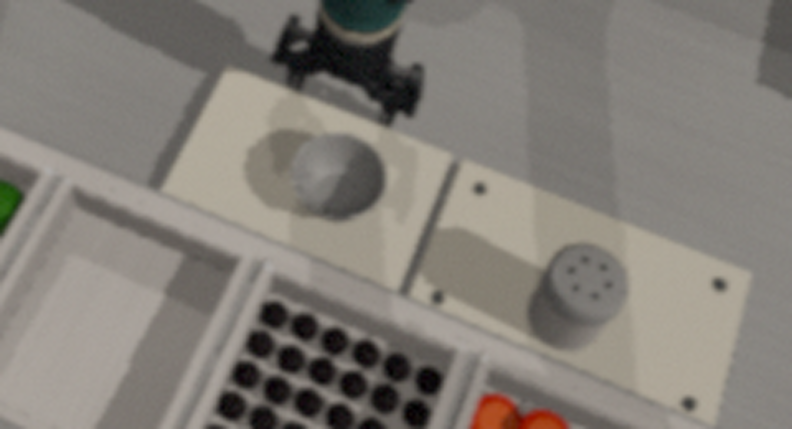

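View pics/c_side10.png

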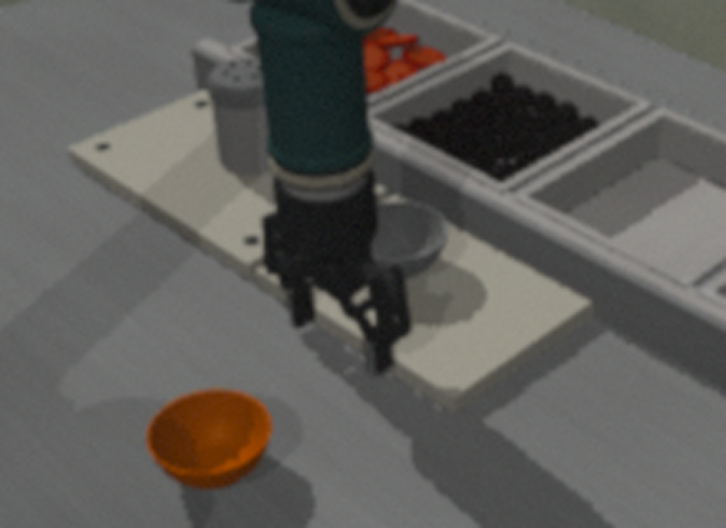

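servo_tool --moves '[[0, [0.003, 0, 0], 0], [0, [0.003, 0, 0], 0], [0, [0.003, 0, 0], 0], [0, [0.003, 0, 0], 0], [0, [0.002, 0, 0], 0], [0, [0.002, 0, 0], 0], [0, [0.002, 0, 0], 0], [0, [0.002, 0, 0], 0]]'

```text
time: 13.05
tool_pos: [0.5058, 0.1161, 0.0161]
tcp_rot: [3.119, 0.07, -0.058]
wrist_force: [-10.7, 0.5, 7.2]
width: 1.001
```

```bash
python3 st.py 505 115 17; python3 - <<'E'
from h import *
for n in ['scene']: grab(n,n+'11')
E
python3 m.py scene11
```

```text
t 13.05 pos [505.8 116.1  16.1] F [-10.7   0.5   7.2] w 1.001 yaw(tool y) deg -87.39 q [ 0.19  0.27  2.1  -0.02  0.81  1.73]
tool delta mm [-0.9  1.1 -0.9]
scene11 area 3433.5 cen mm [583.2 391.1] size [153.6 279.2] ang 2.53
[[500.0, 527.0], [513.0, 248.0], [666.0, 255.0], [654.0, 534.0]]
scene11 area 3198.0 cen mm [595.3 121.8] size [153.6 239.4] ang 2.53
[[513.0, 238.0], [524.0, -1.0], [677.0, 6.0], [667.0, 245.0]]
```

servo_tool --moves '[[0, [-0.012, 0, 0], 0], [0, [-0.012, 0, 0], 0], [0, [-0.004, 0, -0.03], 0], [0, [0, 0, -0.036], 0], [0, [0, 0, -0.036], 0], [0, [0, 0.02, -0.02], -0.1], [0, [0, 0.02, 0], -0.12], [0, [0, 0.02, 0], -0.12]]'

```text
time: 13.77
tool_pos: [0.4974, 0.0602, 0.1485]
tcp_rot: [3.063, 0.621, -0.031]
wrist_force: [0.0, 0.6, 0.6]
width: 0.999
```

servo_tool --moves '[[0, [0, 0, 0], -0.12], [0, [0, 0, 0], -0.12], [0, [0, 0, 0], -0.12], [0, [0, 0, 0], -0.12], [0, [0, 0, 0], -0.12], [0, [0, 0, 0], -0.12], [0, [0, 0, 0], -0.12], [0, [0, 0, 0], -0.12]]'

```text
time: 14.43
tool_pos: [0.5112, 0.0559, 0.1586]
tcp_rot: [2.382, 2.002, 0.006]
wrist_force: [0.2, -0.1, -0.1]
width: 0.999
```

```bash
python3 st.py 598 -60 110; python3 - <<'E'
from h import *
for n in ['scene','side']: grab(n,n+'12')
a=cv2.imread(f'pics/side12.png')[90:250,110:330];cv2.imwrite(f'pics/c_side12.png',cv2.resize(a,None,fx=3.3,fy=3.3,interpolation=cv2.INTER_CUBIC))
E
python3 m.py scene12 side12
```

```text
t 14.43 pos [511.2  55.9 158.6] F [ 0.2 -0.1 -0.1] w 0.999 yaw(tool y) deg -9.9 q [ 0.07  0.03  2.06 -0.03  1.03  0.26]
tool delta mm [-98.4 104.2  52.8]
scene12 area 3452.5 cen mm [583.3 391.1] size [153.5 279.1] ang 2.53
[[500.0, 527.0], [513.0, 248.0], [666.0, 255.0], [654.0, 534.0]]
scene12 area 3209.0 cen mm [595.3 121.8] size [153.7 239.5] ang 2.62
[[513.0, 238.0], [524.0, -1.0], [677.0, 6.0], [667.0, 245.0]]
side12 area 3863.0 cen mm [592.1 266.6] size [172.8 531.5] ang 2.76
[[493.0, 528.0], [519.0, -3.0], [691.0, 5.0], [666.0, 536.0]]
```

View pics/c_side12.png

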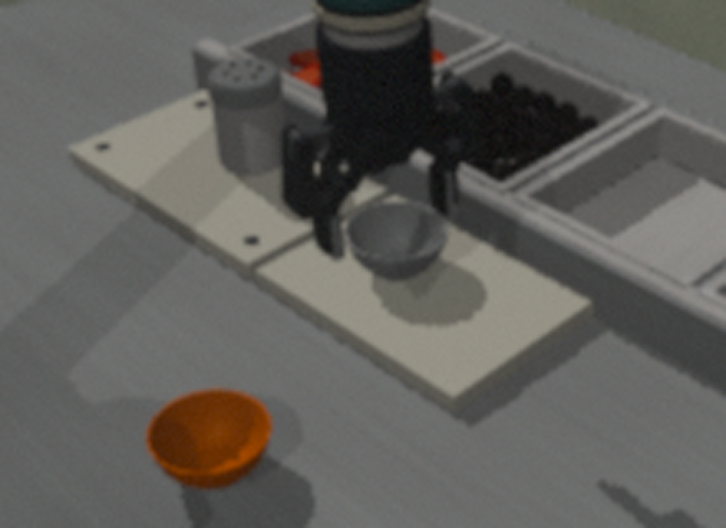

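servo_tool --moves '[[0, [-0.022, 0.022, 0], 0], [0, [-0.022, 0.022, 0], 0], [0, [-0.022, 0.022, 0], 0], [0, [-0.022, 0.022, 0], 0], [0, [-0.01, 0.008, 0], -0.07], [0, [0, 0, 0], -0.07], [0, [0, 0, 0], -0.06], [0, [0, 0, 0], 0]]'

```text
time: 15.2
tool_pos: [0.5962, -0.0643, 0.1659]
tcp_rot: [2.193, 2.189, 0.018]
wrist_force: [0.2, -0.5, -0.4]
width: 1.0
```

```bash
python3 st.py 598 -65 60
```

```text
t 15.2 pos [596.2 -64.3 165.9] F [ 0.2 -0.5 -0.4] w 1.0 yaw(tool y) deg -0.06 q [-0.14  0.17  1.89 -0.02  1.04 -0.13]
tool delta mm [  1.7  -2.3 105.8]
```

servo_tool --moves '[[0, [0, 0, 0.03], -0.03], [0, [0, 0, 0.03], -0.015], [0, [0, 0, 0.03], 0], [0, [0, 0, 0.02], 0], [0, [0, 0, 0.01], 0], [0, [0, 0, 0.005], 0], [0, [0, 0, 0], 0], [0, [0, 0, 0], 0]]'

```text
time: 15.87
tool_pos: [0.6085, -0.0675, 0.0425]
tcp_rot: [2.163, 2.199, 0.032]
wrist_force: [0.3, -0.2, -0.1]
width: 1.001
```

```bash
python3 st.py 598 -65 19;python3 - <<'E'
from h import *
for n in ['wrist']: grab(n,n+'13')
E
```

```text
t 15.87 pos [608.5 -67.5  42.5] F [ 0.3 -0.2 -0.1] w 1.001 yaw(tool y) deg 0.98 q [-0.14  0.33  1.95 -0.02  0.8  -0.14]
tool delta mm [  3.3 -11.7  22.8]
```

View pics/wrist13.png

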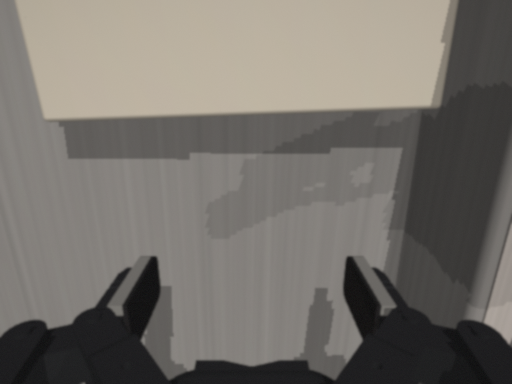

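servo_tool --moves '[[0, [0.004, -0.006, 0.01], -0.02], [0, [0.004, -0.006, 0.008], -0.007], [0, [0.004, 0, 0.004], 0], [0, [0.004, 0, 0], 0], [0, [0.005, 0, 0], 0], [0, [0.005, 0, 0], 0], [0, [0.004, 0, 0], 0], [0, [0, 0, 0], 0]]'

```text
time: 16.58
tool_pos: [0.5991, -0.0353, 0.0223]
tcp_rot: [2.126, 2.224, 0.04]
wrist_force: [-1.1, 1.1, -0.2]
width: 0.997
```

```bash
python3 st.py 598 -22 19;python3 - <<'E'
from h import *
for n in ['wrist']: grab(n,n+'14')
E
```

```text
t 16.58 pos [599.1 -35.3  22.3] F [-1.1  1.1 -0.2] w 0.997 yaw(tool y) deg 2.63 q [-0.09  0.34  1.99 -0.03  0.74 -0.11]
tool delta mm [13.5 -0.6  2.9]
```

View pics/wrist14.png

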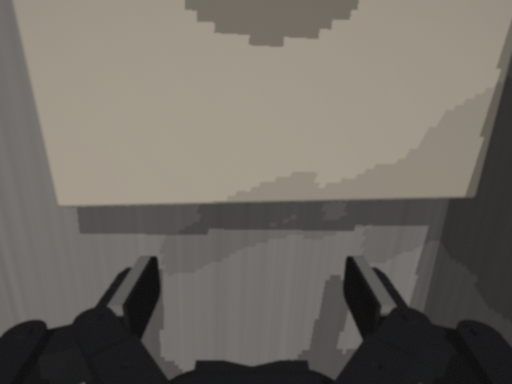

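servo_tool --moves '[[0, [0.004, 0, 0.003], 0], [0, [0.004, 0, 0.001], 0], [0, [0.004, 0, 0], 0], [0, [0.004, 0, 0], 0], [0, [0.004, 0, 0], 0], [0, [0.003, 0, 0], 0], [0, [0.003, 0, 0], 0], [0, [0.003, 0, 0], 0]]'

```text
time: 17.3
tool_pos: [0.599, -0.0056, 0.0177]
tcp_rot: [2.123, 2.222, 0.039]
wrist_force: [-0.9, -5.4, 1.4]
width: 1.004
```

```bash
python3 st.py 598 0 19;python3 - <<'E'
from h import *
for n in ['scene']: grab(n,n+'15')
E
python3 m.py scene15
```

```text
t 17.3 pos [599.   -5.6  17.7] F [-0.9 -5.4  1.4] w 1.004 yaw(tool y) deg 2.67 q [-0.04  0.34  2.   -0.04  0.73 -0.05]
tool delta mm [ 5.6 -0.7 -1.5]
scene15 area 4279.5 cen mm [583.3 391. ] size [153.6 279.1] ang 2.56
[[500.0, 527.0], [513.0, 248.0], [666.0, 255.0], [654.0, 534.0]]
scene15 area 3189.5 cen mm [595.1 125.4] size [153.6 239.4] ang 2.63
[[513.0, 241.0], [524.0, 2.0], [677.0, 9.0], [666.0, 248.0]]
```

servo_tool --moves '[[0, [0.0025, 0, 0], 0], [0, [0.0025, 0, 0], 0], [0, [0.0025, 0, 0], 0], [0, [0.0025, 0, 0], 0], [0, [0.0025, 0, 0], 0], [0, [0.0025, 0, 0], 0], [0, [0.0025, 0, 0], 0], [0, [0.0025, 0, 0], 0]]'

```text
time: 18.02
tool_pos: [0.5988, 0.0011, 0.018]
tcp_rot: [2.112, 2.214, 0.017]
wrist_force: [-0.3, -13.8, 1.0]
width: 1.0
```

```bash
python3 st.py 598 0 19;python3 - <<'E'
from h import *
for n in ['scene']: grab(n,n+'16')
E
python3 m.py scene16
```

```text
t 18.02 pos [598.8   1.1  18. ] F [ -0.3 -13.8   1. ] w 1.0 yaw(tool y) deg 2.81 q [-0.01  0.34  2.   -0.07  0.74 -0.01]
tool delta mm [-1.1 -0.8 -1. ]
scene16 area 6515.5 cen mm [588.6 271.5] size [153.6 518.7] ang 2.57
[[500.0, 527.0], [524.0, 9.0], [677.0, 16.0], [654.0, 534.0]]
```

servo_tool --moves '[[0, [0.003, 0, 0], 0], [0, [0.003, 0, 0], 0], [0, [0.003, 0, 0], 0], [0, [0.003, 0, 0], 0], [0, [0, 0, 0], 0], [0, [-0.012, 0, 0], 0], [0, [-0.012, 0, 0], 0], [0, [-0.012, 0, 0], 0]]'

```text
time: 18.73
tool_pos: [0.6003, -0.0346, 0.0204]
tcp_rot: [2.104, 2.209, 0.002]
wrist_force: [0.6, -1.1, -0.3]
width: 0.999
```

servo_tool --moves '[[0, [-0.02, 0, -0.02], 0], [0, [-0.01, 0, -0.035], 0], [0, [0, 0, -0.035], 0], [0, [0, 0, -0.035], 0], [0, [-0.03, 0, -0.02], 0], [0, [-0.03, 0, 0], 0], [0, [-0.03, 0, 0], 0], [0, [0, 0, 0], 0]]'

```text
time: 19.4
tool_pos: [0.595, -0.1557, 0.18]
tcp_rot: [2.105, 2.209, 0.004]
wrist_force: [-0.2, 0.5, 1.1]
width: 0.999
```

```bash
python3 st.py; python3 - <<'E'
from h import *
for n in ['scene','side']: grab(n,n+'17')
for n,b in [('scene17',(170,300,190,430)),('side17',(90,250,110,330))]:
    a=cv2.imread(f'pics/{n}.png')[b[0]:b[1],b[2]:b[3]];cv2.imwrite(f'pics/c_{n}.png',cv2.resize(a,None,fx=3.3,fy=3.3,interpolation=cv2.INTER_CUBIC))
th=np.radians(2.55)
# front edge line in both boards: last board-coloured pixel, cast onto z=.018, rail X by Y
for t in ['scene17','side17']:
    c=load(t);im=c['pixels'].astype(int);P=cloud(c)
    m=((im[...,0]-im[...,2]>(14 if 'scene' in t else 8))&(im.min(-1)>(110 if 'scene' in t else 85))&(P[...,2]>.008)&(P[...,2]<.026)&(P[...,0]>.3)).astype(np.uint8)
    m=cv2.morphologyEx(m,cv2.MORPH_OPEN,np.ones((3,3)))
    v,u=np.nonzero(m);W=ray(c,np.c_[u,v],.018)
    X=W[:,0]*np.cos(th)+W[:,1]*np.sin(th);Y=-W[:,0]*np.sin(th)+W[:,1]*np.cos(th)
    print(t,'front X / back X by Y',[(int(y*1000),round(1000*X[abs(Y-y)<.01].min(),1),round(1000*X[abs(Y-y)<.01].max(),1)) for y in np.arange(0,.49,.04) if (abs(Y-y)<.01).sum()>5])
E
python3 m.py scene17 side17
```

```text
t 19.4 pos [ 595.  -155.7  180. ] F [-0.2  0.5  1.1] w 0.999 yaw(tool y) deg 2.89 q [-0.28  0.16  1.87 -0.05  1.02 -0.3 ]
scene17 front X / back X by Y [(0, np.float64(523.7), np.float64(676.5)), (40, np.float64(523.9), np.float64(676.7)), (80, np.float64(524.7), np.float64(676.4)), (120, np.float64(524.1), np.float64(676.9)), (160, np.float64(523.6), np.float64(676.6)), (200, np.float64(523.8), np.float64(676.8)), (240, np.float64(523.3), np.float64(676.5)), (280, np.float64(524.1), np.float64(676.7)), (320, np.float64(524.2), np.float64(676.8)), (360, np.float64(523.8), np.float64(676.5)), (400, np.float64(523.9), np.float64(676.7)), (440, np.float64(523.4), np.float64(676.9)), (480, np.float64(523.6), np.float64(675.8))]
side17 front X / back X by Y [(0, np.float64(517.7), np.float64(690.3)), (40, np.float64(517.3), np.float64(690.2)), (80, np.float64(518.0), np.float64(690.5)), (120, np.float64(517.6), np.float64(690.4)), (160, np.float64(517.9), np.float64(590.3)), (200, np.float64(517.6), np.float64(607.5)), (240, np.float64(518.1), np.float64(689.1)), (280, np.float64(520.7), np.float64(689.7)), (320, np.float64(521.1), np.float64(690.4)), (360, np.float64(518.4), np.float64(688.4)), (400, np.float64(517.8), np.float64(623.3)), (440, np.float64(518.4), np.float64(655.4)), (480, np.float64(518.8), np.float64(676.1))]
scene17 area 6458.5 cen mm [588.6 271.5] size [153.6 518.7] ang 2.55
[[500.0, 527.0], [523.0, 9.0], [677.0, 16.0], [654.0, 534.0]]
side17 area 4321.0 cen mm [592.6 271.7] size [174.3 522.1] ang 2.4
[[495.0, 529.0], [517.0, 7.0], [691.0, 15.0], [669.0, 536.0]]
```

View pics/c_scene17.png

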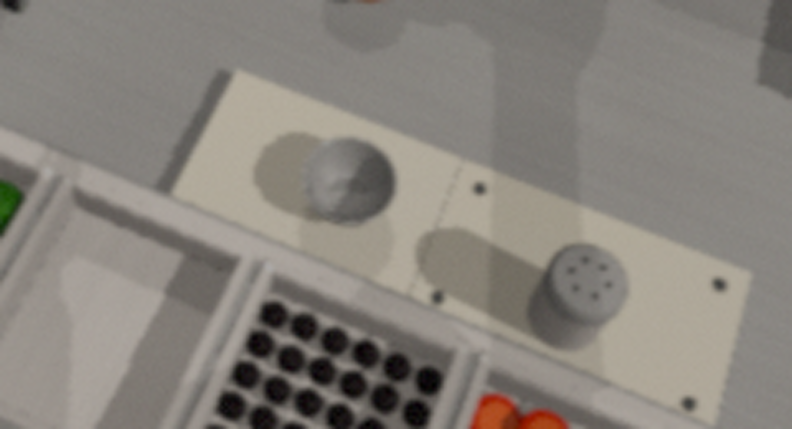

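View pics/c_side17.png

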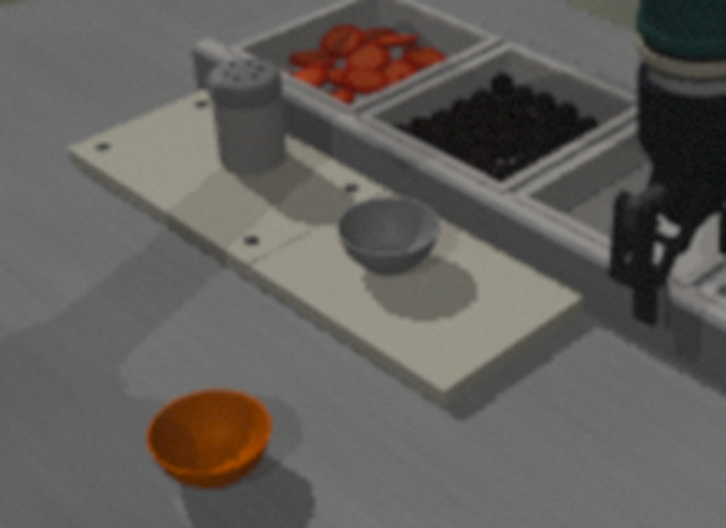

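Both views show the two boards as one strip, with the seam a hairline at scene (~333,237). I'll check the bystanders and then hand in.

```bash
python3 - <<'E'
from h import *
a,b=load('side0')['pixels'],load('side17')['pixels']
for n,(y0,y1,x0,x1) in dict(shaker=(105,145,172,198),cup=(232,270,385,422),bottle=(238,320,318,362),orange=(205,240,152,195)).items():
    A=cv2.cvtColor(a[y0-6:y1+6,x0-6:x1+6],cv2.COLOR_RGB2GRAY).astype(np.float32);B=cv2.cvtColor(b[y0-6:y1+6,x0-6:x1+6],cv2.COLOR_RGB2GRAY).astype(np.float32)
    print(n,'shift px',np.round(cv2.phaseCorrelate(A,B)[0],2),'mean diff',abs(A-B).mean().round(1))
s=bot.read_state();print(s['time'],s['wrist_force'].round(1),abs(s['joint_vel']).max().round(3))
print(bot.finish_job())
E
```

```text
shaker shift px [-0.23 -0.21] mean diff 9.6
cup shift px [-0.08 -0.1 ] mean diff 4.8
bottle shift px [-0.02  0.03] mean diff 3.4
orange shift px [-0.01 -0.01] mean diff 5.7
19.5 [ 0.2 -0.1 -0.3] 0.035
the job is handed in; nothing more can be done
None
```

The loose board now lies flush against the rail and tight against the fixed board, with the bowl still standing on it. I handed the job in at 19.5 s.

With the open fingers I pushed the board's right end left and squared it. I then pushed its front edge until the back edge stalled on the rail at about 12 N, and pushed the right end again until it stalled on the fixed board at about 14 N. The arm was then backed off and lifted clear.

**Last checks:**
- **Front edges:** the two boards line up within about 0.5 mm in the scene view. The side view agrees for most of the length, but reads up to 3 mm along part of the fixed board, about 55–95 mm past the seam.
- **End joint:** in the scene view the boards measure 518.7 mm together against 518.5 mm measured separately, so the gap is about 0.2 mm. The side view gives 522.1 mm against a nominal 520 mm, which is about its own error.
- **Angle:** the joined strip sits at 2.55° in the scene view and 2.4° in the side view, against about 2.55° for the rail.
- **Back edge:** the scene camera cannot see this contact because the rail hides it. It rests on the stall force and the side view, where the loose board's back edge matches the fixed board's within about 1 mm.
- **Other items:** the cup, bottle and orange bowl shifted 0.1 px or less in the side view. The shaker shows 0.2 px, probably from a changed shadow, as I never came near it.

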